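Switch off a studio lightbox and open its lid past the hidden safety catch

ROBOT

A 7-joint arm with a two-finger parallel gripper is mounted at the origin on the work surface. World frame = base frame: x ahead of the robot, y to its left, z up, the work surface at z = 0. Lengths are in mm, angles in rad, forces in N, time in s.
With the tool pointing down it reaches from about 425 to 875 mm from the base axis. Payload 9.9 kg.
Tool frame: the origin (TCP) lies on the centre line of the jaws, within the pads' length; the fingertips stand env.tip_reach ahead of it and the grasp point (between the pads) lies 2 mm behind it (env.tip_reach is the distance from the TCP to the fingertips, in mm); z points along the fingers, y is the line along which they close (so a half turn about z gives the same grasp; the last joint's range is limited). The gripper opens to 85 mm and grips with 20 to 120 N. Pads are 22 mm wide; open, the fingers measure 114 mm over their backs; the gripper's body (76 mm by 85 mm) begins 54 mm behind the grasp point. The pads swing forward as they close: fully open they stand 13 mm farther back than shut.
Start: joints at [1.137, 0.576, 0.025, 1.437, -0.015, 1.129, -0.057], TCP at [231.334, -634.125, 248.289] pointing down, gripper open.
Joint ranges: [-2.76, 2.76], [-0.34, 2.15], [-1.52, 1.57], [0.19, 2.46], [-1.09, 4.23], [0.17, 1.99], [-2.82, 2.82]. Speed limits (rad/s): [2.22, 2.22, 3.01, 3.01, 3.14, 3.14, 3.14].

INTERFACE

Orientations are given as [roll, pitch, yaw] about the fixed x, y, z axes, in that order (R = Rz(yaw) Ry(pitch) Rx(roll)).
In Python, from cell import env gives the robot as it stands.
- The arm moves only by the tool step_arm, never from a script. Its argument "deltas" is a list of rows, each a list of 7 numbers: the closure, from -1 (fully open) to 1 (shut), then the shift along the tool's x, y, z in mm, then the turn, a rotation vector about the tool's x, y, z in degrees. In form: [[hand, dx, dy, dz, rx, ry, rz], ...]. A call has 1 to 8 rows; each row is the pose to reach, as a shift and turn from the pose commanded when the call began, along the tool's axes at that moment; what a row does not reach only later rows make up. A row lasts 1/8 s, in which the tool goes at most 62.5 mm and 10.7 degrees, less where a joint would pass 70% of its speed; a pose out of reach is approached as far as the arm can. A call with a gripper value outside its range is refused whole. The fingers move at their own pace and stop on an object; "squeeze" is the grip in N (left out, the last holds). Time passes only in rows, so rows that repeat a pose let the fingers close. It gives the time, the measured TCP pose, the force, the opening and the grip force at its end, in the units of the state.
- env.read_state(): the state, without advancing time (a new reading comes with each control period).
- env.read_camera(name): name is "scene" or "top"; returns a dict with "pixels" (480x640x3 uint8, red, green, blue), "depth" (480x640 float32, mm along the optical axis (not along the pixel's ray), 0 where there is no reading), "intrinsics" (3x3 intrinsics, pixels), "extrinsics" (4x4, takes a point from camera to world coordinates). Camera axes: x right, y up, looking along -z (the intrinsics and any distortion apply to the point x, -y, -z); pixel columns grow to the right and rows downward; lengths in mm; the calibration is good to about 2 mm. A picture is of the moment at which its call begins.
- env.job_done(): hands the job in; it is judged then, once.
The state is a dict: "time_s": time; "joint_pos": joint angles; "joint_velocities": joint speeds; "effort": joint torques, N m; "tcp_pos": TCP position; "eef_rot": TCP orientation; "contact_force": force on the tool from outside, world axes, zero at the start; "wrist_torque": the same for the moment, N m; "width": finger opening in mm; "gripper_force": force on a finger pad.
Only numpy, scipy, OpenCV 4.12 (cv2) and the standard library are available. Lean on these libraries where they do the work, as an engineer would, in place of code of your own. Each camera call takes 0.05 s, during which the arm holds its last target. There are 200 camera calls.

TASK

The lightbox lamps need attention: first flip the toggle switch over to off. Then open the lightbox lid, which has popped up a little but is still held by the sprung safety catch hidden under its front edge: feel for the catch, push it aside while lifting, and leave the lid standing fully open. Work gently, never pressing on anything harder than about 25 N, and leave everything else on the bench as it lies.

Things in the scene. Friction and masses are not known exactly. Their poses are not given: they have to be found in the camera images.
- lightbox: grey bench lightbox fixed to the table, 216 mm deep (x), 300 wide (y), 90 high, open on top under its lid. Origin on the table; x points from its front (robot side) to its back, y left, z up, yaw within 17 degrees. Front wall at x = -106 mm, lid hinge line (along y) at x = +100 mm, 102 mm above the table.
- lid (a joint): lid angle in rad: 0 shut, 0.11 to 0.15 at the start (popped up), about 0.18 where the safety catch stops it, 1.1 fully open at its stop; the front edge swings up. Counterbalanced on a friction hinge: it stays where it is left and takes 2 to 3 N at the lip to move either way. Aluminium, 320 mm wide, 12 mm thick, round a white opal panel.
- lip_edge (a point): lower front edge of the lid, middle of its width, 250 mm from the hinge line; its x axis runs to the hinge in the lid's plane, y along the edge to the left, z out of the lid's top. The edge is a rounded nose that stands 6 mm further forward and is 12 mm thick. The lip overhangs the case front by 44 mm with only the catch below it.
- catch_track (a point): middle of a slotted track on the lid's underside, 35 mm behind the lip edge, on which the safety catch is fixed: a sprung lever on an upright pin that rises with the lid. It is clamped unseen within 45 mm left or right of this point. Pin, bracket (36 mm along the lip), hook and case begin 25 mm behind the lip edge: keep clear. Pulled against it, the catch jams; past 0.25 rad the lid is free of it.
- tongue_line (a point): lowest front corner of the catch's finger tongue, if the catch were fixed mid-track: a red tab 4 mm thick, its front edge upright 2 mm behind the nose, 24 mm from front to back, hanging 8 to 46 mm below the lid. Push it left (+y of the lightbox) near its front: 2 N starts it, 4 to 7 N holds it aside; 7 to 9 mm frees the lid, a hard stop comes at 16 to 19 mm, sooner further back. Let go, it springs back.
- switch_base: round brass base of the toggle switch, 64 mm across, fixed to the table, with a brown bakelite dome up to 22 mm; origin on the table under its middle. The toggle swings in its x-z plane. A white dot marks the off side (+x).
- switch (a joint): angle of the brown bakelite toggle in rad: 0 = on, leaning 0.45 rad to the base's -x side; 0.9 = off, leaning as far to +x. It moves stiffly (about 1.5 N at its tip), stays where it is left and stops hard at both ends.
- switch_tip (a point): centre of the 14 mm ball at the tip of the toggle, 36 mm from its pivot; the pivot is 20 mm above the table at the middle of the base
- viewer: hooded walnut stereoscope viewer, 170 x 130 x 105 mm, a bystander; origin at its underside
- lens_a: amber lens in a brass rim, 40 mm across and 6 mm thick, a bystander
- lens_b: second amber lens like the first, a bystander
- ruler: steel ruler 200 x 26 x 3 mm, along its x axis, a bystander
- nut: knurled brass nut, 25 mm across and 12 mm high, a bystander
- screwdriver: screwdriver 170 mm long, along its x axis, a bystander
- brush: lens brush 160 mm long, along its x axis, a bystander

How it is judged (in metres and radians):
On the way, in this order (a step that is already met when the one before it is completed fails the run):
1. the switch is off while the lid is still held by its catch (value of joint switch above 0.75 rad and value of joint lid below 0.2 rad), for 0.2 s.
2. the lid is lifted clear of its catch (value of joint lid above 0.3 rad), for 0.2 s.
3. the lid is fully open (value of joint lid above 1 rad), for 0.2 s.
At the end, for the whole second after the job is handed in: the switch is off (toggle beyond 0.75 rad), the lid stands fully open by itself (beyond 1.0 of 1.1 rad, at rest), and every loose thing lies within 20 mm of where it was (value of joint lid above 1 rad and velocity of joint lid between -0.05 and 0.05 rad/s and value of joint switch above 0.75 rad and distance of each of viewer, lens_a, lens_b, ruler, nut, screwdriver, brush from where it was at the start of the episode below 0.02 m); the robot touches nothing.
It fails at once if the robot's arm presses on anything with more than 25 N (contact force between the arm and anything else above 25 N).
It fails at once if the fingers press on anything with more than 25 N (contact force between the fingers and anything else above 25 N).
It fails at once if a bystander is moved by more than 20 mm (distance of any of viewer, lens_a, lens_b, ruler, nut, screwdriver, brush from where it was at the start of the episode above 0.02 m).
It also fails if it takes over 72 s, if anything falls off the work surface, if the arm or the gripper's body presses on something with over 40 N, if the wrist force passes 120 N, or if a joint passes its speed limit or range.

## Working session

There is one attempt and no reset: what is moved stays moved. The work goes in short steps, Python scripts to look and compute and a tool call to move; the robot and the scene stay as the last step left them, time stands still between calls to the robot, and variables do not carry over. Pictures are saved under pics/ and viewed, at most 10 in all, crops included, and the job is handed in when it is done.

Besides the shell and the picture viewer there is one more tool, called after "Call:" as name(argument=value, ...) on one line, values as JSON. step_arm: Moves the arm, as the interface text tells. Its arguments: {"type":"object","properties":{"deltas":{"type":"array","items":{"type":"array","items":{"type":"number"}}},"squeeze":{"type":"number"}},"required":["deltas"]}

```bash
ls; mkdir -p pics
python3 - <<'E'
from cell import env
import cv2,numpy as np
print(env.read_state(), env.tip_reach)
for n in("scene","top"):
    c=env.read_camera(n); cv2.imwrite(f"pics/{n}0.png",c["pixels"][:,:,::-1]); np.savez(f"{n}0.npz",**c)
    print(n,c["intrinsics"].round(1).tolist(),c["extrinsics"].round(3).tolist())
E
```

```text
pics
{'time_s': 0.0, 'joint_pos': array([ 1.13722962,  0.57652535,  0.02485083,  1.43790527, -0.01499594,
        1.12899261, -0.05652161]), 'joint_velocities': array([ 0.00130505, -0.00021412, -0.0007694 , -0.00108511,  0.00129272,
        0.00019617,  0.00064763]), 'effort': array([ 4.00307363e-05, -7.65776181e+01,  2.25083761e+00, -2.85974193e+01,
        1.54550787e-02,  1.26700656e-02, -6.98142003e-06]), 'tcp_pos': array([ 231.16581827, -633.73406754,  247.44829867]), 'eef_rot': array([-3.13994941e+00,  9.31489913e-05,  3.49775382e-01]), 'contact_force': array([-0.60804298,  0.13189176,  0.50057377]), 'wrist_torque': array([ 0.02300929, -0.0034111 , -0.02764258]), 'gripper_force': 0.0, 'width': 85.58756738412522} 17.0
scene [[435.4, 0.0, 317.8], [0.0, 435.4, 238.0], [0.0, 0.0, 1.0]] [[-0.17, -0.836, 0.521, 1147.969], [0.985, -0.138, 0.101, 145.132], [-0.012, 0.531, 0.847, 1088.642], [0.0, 0.0, 0.0, 1.0]]
top [[475.5, 0.0, 318.3], [0.0, 475.5, 243.0], [0.0, 0.0, 1.0]] [[-0.019, 0.987, -0.16, 325.374], [-0.999, -0.024, -0.028, -6.059], [-0.032, 0.16, 0.987, 1242.147], [0.0, 0.0, 0.0, 1.0]]
```

View pics/scene0.png

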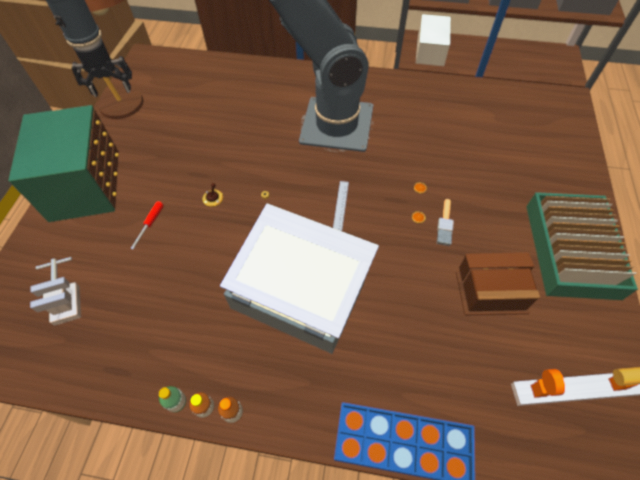

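View pics/top0.png

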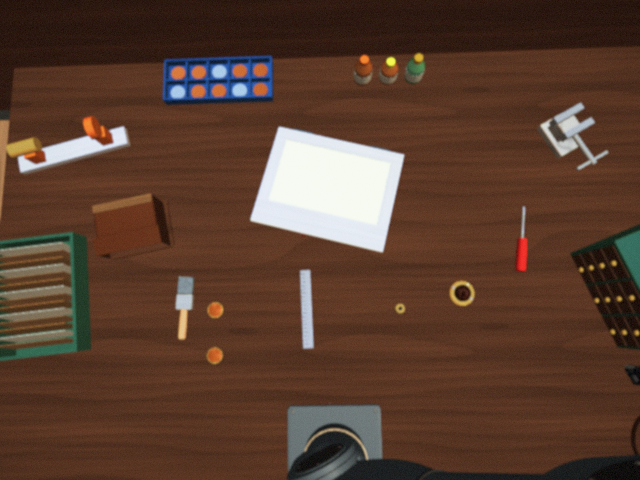

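The scene view shows the lid (front edge from (268,207) to (377,247)) and the switch at (213,197). In the top view the lid corners are about (251,220), (384,251), (404,154) and (279,127), and the switch is at (462,293).

```bash
cat > h.py <<'E'
import numpy as np,cv2
def load(n): return dict(np.load(n+".npz"))
def ray(c,u,v):
    K,E=c["intrinsics"],c["extrinsics"]
    d=np.array([(u-K[0,2])/K[0,0],-(v-K[1,2])/K[1,1],-1.]); return E[:3,3],E[:3,:3]@d
def plane(c,u,v,z):
    o,d=ray(c,u,v); return o+d*(z-o[2])/d[2]
def dep(c,u,v):
    o,d=ray(c,u,v); return o+d*c["depth"][int(v),int(u)]
def proj(c,p):
    E=c["extrinsics"]; q=E[:3,:3].T@(np.asarray(p,float)-E[:3,3]); K=c["intrinsics"]
    return np.array([K[0,0]*q[0]/-q[2]+K[0,2],K[1,1]*-q[1]/-q[2]+K[1,2]])
E
python3 - <<'E'
from h import *
t,s=load("top0"),load("scene0")
# lid mask in top: bright low-sat by region
hsv=cv2.cvtColor(t["pixels"],cv2.COLOR_RGB2HSV)
m=((hsv[...,2]>150)&(hsv[...,1]<60)).astype(np.uint8); m[:115]=0;m[265:]=0;m[:,:240]=0;m[:,415:]=0
c=max(cv2.findContours(m,0,2)[0],key=cv2.contourArea)
q=cv2.approxPolyDP(c,8,True)[:,0]; print(q.tolist(), cv2.minAreaRect(c))
# plane fit of lid depth
ys,xs=np.nonzero(cv2.erode(m,np.ones((9,9))))
P=np.array([dep(t,x,y) for x,y in zip(xs[::7],ys[::7])]); cen=np.median(P,0)
n=np.linalg.svd(P-P.mean(0))[2][2]; n*=np.sign(n[2]); print("lid plane",P.mean(0),n,"tilt",np.arccos(n[2]), "resid",np.std((P-P.mean(0))@n))
for u,v in q:
    o,d=ray(t,u,v); print((u,v),(o+d*(n@(P.mean(0)-o))/(n@d)).round(1))
for nm,C,(x0,y0,x1,y1) in (("t",t,(440,270,485,315)),("s",s,(195,175,240,215))):
    h=cv2.cvtColor(C["pixels"],cv2.COLOR_RGB2HSV)[y0:y1,x0:x1]
    b=(h[...,0]>15)&(h[...,0]<35)&(h[...,1]>100)&(h[...,2]>120)
    yy,xx=np.nonzero(b); e=cv2.minEnclosingCircle(np.c_[xx,yy].astype(np.float32)); 
    u,v=e[0][0]+x0,e[0][1]+y0; print(nm,b.sum(),u,v,e[1],plane(C,u,v,6).round(1))
A=cv2.resize(t["pixels"][270:315,435:490],(400,328),interpolation=cv2.INTER_CUBIC)
B=cv2.resize(s["pixels"][175:220,185:240],(400,328),interpolation=cv2.INTER_CUBIC)
cv2.imwrite("pics/sw.png",np.hstack([A,B])[:,:,::-1])
E
```

```text
[[279, 127], [251, 221], [381, 252], [403, 154]] ((327.60821533203125, 187.5780792236328), (136.8388214111328, 100.8943099975586), 13.431028366088867)
lid plane [638.72369169  -2.15877653 132.5968135 ] [ 0.49639006 -0.09888795  0.86244888] tilt 0.5307081030237403 resid 48.227587369131015
(np.int32(279), np.int32(127)) [841.4 128.5  30.9]
(np.int32(251), np.int32(221)) [547.4 173.3 205.3]
(np.int32(381), np.int32(252)) [ 468.7 -112.3  217.8]
(np.int32(403), np.int32(154)) [ 749.8 -197.7   46.2]
t 295 461.74528312683105 292.9905662536621 13.184885025024414 [ 387.3 -336.3    6. ]
s 184 212.0 197.5 10.965956687927246 [ 388.4 -335.7    6. ]
```

View pics/sw.png

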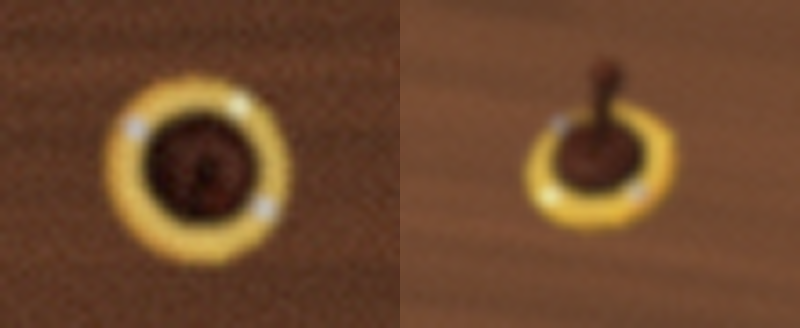

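The base centre agrees in both views at about (388,-336). In the top crop, the lone yellowish-white dot at (240,103) is the off mark. The two grey spots opposite each other, at (137,128) and (265,207), are screws. So off points along yaw ≈ -31°, and in the scene crop the tip at (605,75) leans back toward the robot, which is on.

Run:
```python
from h import *
t,s=load("top0"),load("scene0")
b=np.array([388,-336,0])
d=plane(t,435+240/7.27,270+103/7.27,6); a=np.arctan2(*(d-b)[1::-1]); print("dot",d.round(1),"yaw",np.degrees(a),np.linalg.norm((d-b)[:2]))
ds=plane(s,185+(550-400)/7.27,175+193/7.27,6); print("dot s",ds,np.degrees(np.arctan2(*(ds-b)[1::-1])))
for ang in(-.45,.45):
    tip=b+[36*np.sin(ang)*np.cos(a),36*np.sin(ang)*np.sin(a),20+36*np.cos(ang)]; print("tip",ang,tip.round(1),proj(s,tip),proj(t,tip))
def tri(pt,ps):
    (o1,d1),(o2,d2)=ray(t,*pt),ray(s,*ps); d1/=np.linalg.norm(d1);d2/=np.linalg.norm(d2)
    k=np.linalg.lstsq(np.c_[d1,-d2],o2-o1,rcond=None)[0]; p,q=o1+k[0]*d1,o2+k[1]*d2; return (p+q)/2,np.linalg.norm(p-q)
hs=cv2.cvtColor(s["pixels"],cv2.COLOR_RGB2HSV); m=((hs[...,2]>150)&(hs[...,1]<60)).astype(np.uint8)
m[:200]=0;m[345:]=0;m[:,:215]=0;m[:,385:]=0
m=cv2.morphologyEx(m,2,np.ones((5,5),np.uint8))
c=max(cv2.findContours(m,0,2)[0],key=cv2.contourArea); q=cv2.approxPolyDP(c,6,True)[:,0]; print(q.tolist())
T=[(251,221),(383,252),(404,154),(279,127)]
S=[q[np.argmin(np.linalg.norm(q-g,axis=1))] for g in((377,247),(268,207),(223,285),(336,335))]
C=[]
for x,y in zip(T,S): p,e=tri(x,y); C.append(p); print(x,y,p.round(1),"gap",round(e,1))
print([np.linalg.norm(C[i]-C[i-1]).round(1) for i in range(4)])
for z in(140,146): print([plane(t,*x,z).round(1).tolist() for x in T[:2]])
print("depth s",[dep(s,u,v).round(1).tolist() for u,v in((300,270),(322,232),(320,222),(260,300),(300,310))])
print("depth t",[dep(t,u,v).round(1).tolist() for u,v in((327,188),(315,225),(340,150))])
```

```text
dot [ 409.5 -353.8    6. ] yaw -39.60728805252699 27.94720766680014
dot s [ 406.83081085 -350.61731418    6.        ] -37.820207022919526
tip -0.45 [ 375.9 -326.    52.4] [212.94649118 185.40537229] [462.84804508 296.64531333]
tip 0.45 [ 400.1 -346.    52.4] [204.24474656 190.74121548] [470.31942511 286.67372002]
[[377, 244], [341, 230], [345, 200], [337, 200], [332, 227], [266, 204], [221, 286], [339, 336]]
(251, 221) [377 244] [560.4 183.7 144.6] gap 0.0
(383, 252) [266 204] [ 479.6 -125.   139.3] gap 0.1
(404, 154) [221 286] [ 725.4 -186.9  112.7] gap 5.4
(279, 127) [339 336] [805.  121.1 115.8] gap 4.2
[np.float64(254.1), np.float64(319.2), np.float64(254.9), np.float64(318.1)]
[[561.4, 184.6, 140.0], [479.5, -125.0, 140.0]]
[[560.1, 183.5, 146.0], [478.7, -124.3, 146.0]]
depth s [[655.2, 2.6, 124.9], [546.6, 40.2, 143.4], [419.8, 12.2, -1.6], [746.6, -79.0, 114.7], [758.0, 22.5, 119.7]]
depth t [[639.6, 2.2, 131.5], [546.6, 32.3, 145.6], [740.0, -32.0, 116.5]]
```

The predicted tip pixel (212.9,185.4) matches the observed (213.2,185.3), and the lid corners triangulate to the right sizes (319 × 254 mm). Switch first.

Call:
step_arm(deltas=[[1, 27, -35, 0, 0, 0, 7.4], [1, 55, -69, 0, 0, 0, 14.8], [1, 82, -104, 0, 0, 0, 22], [1, 109, -139, 0, 0, 0, 29.5], [1, 137, -173, 0, 0, 0, 37], [1, 164, -208, 0, 0, 0, 44], [1, 191, -243, 0, 0, 0, 52], [1, 218, -277, 0, 0, 0, 59]], squeeze=20)

```text
time_s: 1.1
tcp_pos: [341.3, -297.6, 248.1]
eef_rot: [-3.141, 0.0, -0.684]
contact_force: [0.4, 0.5, 0.3]
width: -0.1
gripper_force: 0.0
```

```bash
cat > st.py <<'E'
from cell import env; import json,numpy as np
s=env.read_state()
with open("log.jsonl","a") as f: f.write(json.dumps([s["joint_pos"].tolist(),s["tcp_pos"].tolist(),s["eef_rot"].tolist()])+"\n")
for k in("time_s","joint_pos","tcp_pos","eef_rot","contact_force","width"): print(k,np.round(s[k],3))
E
python3 st.py
```

```text
time_s 1.1
joint_pos [ 0.434  0.254  0.229  2.    -0.073  0.896 -1.554]
tcp_pos [ 341.339 -297.628  248.144]
eef_rot [-3.141  0.    -0.684]
contact_force [0.431 0.472 0.286]
width -0.1
```

Call:
step_arm(deltas=[[1, 0, 0, 50, 0, 0, 0], [1, 0, 0, 100, 0, 0, 0], [1, 0, 0, 150, 0, 0, 0], [1, 0, 0, 185, 0, 0, 0], [1, 0, 0, 196, 0, 0, 0], [1, 10, 0, 196, 0, 0, 0], [1, 20, 0, 196, 0, 0, 0], [1, 20, 0, 196, 0, 0, 0]])

```text
time_s: 2.1
tcp_pos: [358.4, -312.9, 53.4]
eef_rot: [-3.141, -0.003, -0.68]
contact_force: [-0.4, -0.0, 0.2]
width: 0.4
gripper_force: 0.0
```

```bash
python3 st.py
python3 - <<'E'
from cell import env; from h import *
c=env.read_camera("scene"); np.savez("s1.npz",**c)
cv2.imwrite("pics/s1.png",cv2.resize(c["pixels"][130:230,150:280],(780,600),interpolation=cv2.INTER_CUBIC)[:,:,::-1])
E
```

```text
time_s 2.1
joint_pos [ 0.531  0.585  0.129  2.169 -0.187  0.394 -1.439]
tcp_pos [ 358.425 -312.943   53.433]
eef_rot [-3.141e+00 -3.000e-03 -6.800e-01]
contact_force [-0.408 -0.032  0.184]
width 0.393
```

View pics/s1.png

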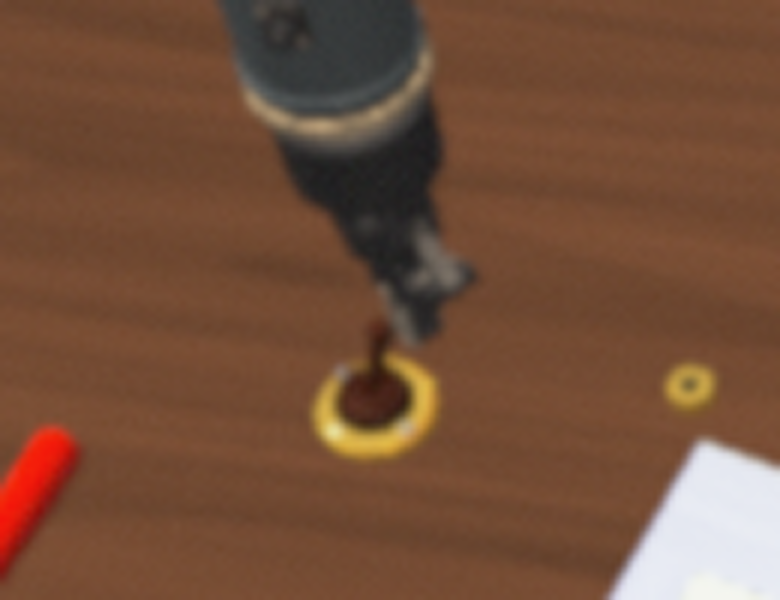

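The fingertips at (418,340) stand just behind the ball at (378,328), as computed, so I can push.

Call:
step_arm(deltas=[[1, 5, 0, 0, 0, 0, 0], [1, 10, 0, 0, 0, 0, 0], [1, 15, 0, 0, 0, 0, 0], [1, 20, 0, 0, 0, 0, 0], [1, 25, 0, 0, 0, 0, 0], [1, 29, 0, 0, 0, 0, 0], [1, 32, 0, 0, 0, 0, 0], [1, 32, 0, 0, 0, 0, 0]])

```text
time_s: 3.15
tcp_pos: [381.6, -331.8, 52.1]
eef_rot: [-3.142, 0.0, -0.68]
contact_force: [-1.5, 2.1, 0.1]
width: -0.1
gripper_force: 0.9
```

```bash
python3 st.py
python3 - <<'E'
from h import *; import json
from scipy.optimize import least_squares
print(open("log.jsonl").read())
E
```

```text
time_s 3.15
joint_pos [ 0.531  0.614  0.136  2.092 -0.182  0.447 -1.443]
tcp_pos [ 381.624 -331.763   52.134]
eef_rot [-3.142  0.    -0.68 ]
contact_force [-1.462  2.123  0.08 ]
width -0.071
[[0.4337311664382809, 0.2537998666445999, 0.22876998681881727, 2.0001826697166916, -0.07317858043259984, 0.8956622762723891, -1.553791368256245], [341.3389694868937, -297.6275517810803, 248.14354599952856], [-3.1414708542233685, 0.00040478444217662, -0.684218529303326]]
[[0.531045402505531, 0.5853636346251762, 0.129130841167361, 2.1693413075864383, -0.1866087404231542, 0.39353803815838345, -1.4392594443921962], [358.42481943756485, -312.942636807048, 53.43262971679828], [-3.141460345959673, -0.003346449566435261, -0.6797214706793664]]
[[0.5313771455625923, 0.6139272890082051, 0.1363978080254509, 2.0920800300334297, -0.18242429474119132, 0.4469021306309296, -1.4426350762222722], [381.6241118813814, -331.7630153233297, 52.13434699278757], [-3.1415391134292285, 0.0004438417185905763, -0.6798187912952873]]
```

Call:
step_arm(deltas=[[1, 2, 0, 0, 0, 0, 0], [1, 4, 0, 0, 0, 0, 0], [1, 4, 0, 0, 0, 0, 0]])

```text
time_s: 3.52
tcp_pos: [382.3, -332.2, 51.8]
eef_rot: [-3.141, 0.006, -0.68]
contact_force: [-7.5, 8.3, 4.9]
width: 0.3
gripper_force: 5.7
```

Call:
step_arm(deltas=[[1, 1, 0, 0, 0, 0, 0], [1, 1, 0, 0, 0, 0, 0]])

```text
time_s: 3.78
tcp_pos: [382.4, -332.3, 51.7]
eef_rot: [-3.141, 0.008, -0.68]
contact_force: [-9.2, 9.7, 6.1]
width: 0.0
gripper_force: 7.1
```

The force rose at an end stop, so I'll back off, rise and check.

Call:
step_arm(deltas=[[1, -15, 0, 0, 0, 0, 0], [1, -30, 0, -20, 0, 0, 0], [1, -30, 0, -70, 0, 0, 0], [1, -30, 0, -120, 0, 0, 0], [1, -30, 0, -150, 0, 0, 0], [1, -30, 0, -150, 0, 0, 0]])

```text
time_s: 4.53
tcp_pos: [363.6, -317.6, 204.8]
eef_rot: [-3.141, -0.007, -0.68]
contact_force: [0.8, -0.3, -0.5]
width: 0.2
gripper_force: 0.0
```

```bash
python3 st.py
python3 - <<'E'
from cell import env; from h import *
from scipy.optimize import least_squares
from scipy.spatial.transform import Rotation as R
import json
c=env.read_camera("top"); np.savez("t2.npz",**c); d=env.read_camera("scene")
A=cv2.resize(c["pixels"][265:320,430:495],(390,330),interpolation=cv2.INTER_CUBIC)
B=cv2.resize(d["pixels"][170:225,180:245],(390,330),interpolation=cv2.INTER_CUBIC)
cv2.imwrite("pics/sw2.png",np.hstack([A,B])[:,:,::-1])
D=[([1.13722962,.57652535,.02485083,1.43790527,-.01499594,1.12899261,-.05652161],[231.166,-633.734,247.448],[-3.13995,9e-5,.349775])]+[json.loads(l) for l in open("log.jsonl")]
# model: Rz(s1 q1+o) Tz h, Ry q2, Rz(s3 q3), Tz a, Tx e, Ry q4, Tx -e, Rz(s5 q5), Tz b, Ry q6, Tx w, Rz(s7 q7 + o7), Tz L
def fk(p,sg,q):
    h,a,e,b,w,L,o1,o7=p
    def r(ax,x): return R.from_euler(ax,x)
    T=r('z',sg[0]*q[0]+o1); P=np.array([0,0,h]); T=T*r('y',q[1])*r('z',sg[1]*q[2]); P=P+T.apply([e,0,a])
    T=T*r('y',q[3]); P=P+T.apply([-e,0,0]); T=T*r('z',sg[2]*q[4]); P=P+T.apply([0,0,b])
    T=T*r('y',q[5]); P=P+T.apply([w,0,0]); T=T*r('z',sg[3]*q[6]+o7); return P+T.apply([0,0,L]),T
import itertools
res=[]
for sg in itertools.product((1,-1),repeat=4):
  for o1,o7 in itertools.product((-2.36,-.08,0,np.pi),(0,1.57,-1.57,3.14)):
    def f(p):
        o=[]
        for q,x,e in D:
            P,T=fk(p,sg,q); o+=list(P-x)+list((T.inv()*R.from_euler('xyz',e)).as_rotvec()*300)
        return np.array(o+list((p[:6]-[350,430,0,430,50,250])*.01))
    s=least_squares(f,[350,430,0,430,50,250,o1,o7],max_nfev=40); res.append((s.cost,sg,s.x.round(2).tolist()))
res.sort(key=lambda t:t[0])
for r in res[:4]: print(r)
E
```

```text
time_s 4.525
joint_pos [ 0.451  0.349  0.229  2.002 -0.109  0.795 -1.508]
tcp_pos [ 363.638 -317.603  204.774]
eef_rot [-3.141 -0.007 -0.68 ]
contact_force [ 0.836 -0.334 -0.515]
width 0.183
(np.float64(100.09889994359169), (-1, -1, -1, -1), [231.92, 569.94, -0.88, 386.57, -15.65, 295.45, -0.08, 1.49])
(np.float64(100.09889994369031), (-1, -1, -1, -1), [231.92, 569.94, -0.88, 386.57, -15.65, 295.45, -0.08, 1.49])
(np.float64(100.09889994370931), (-1, -1, -1, -1), [231.92, 569.94, -0.88, 386.57, -15.65, 295.45, -0.08, 1.49])
(np.float64(100.0988999437416), (-1, -1, -1, -1), [231.92, 569.94, -0.88, 386.57, -15.65, 295.45, -0.08, 1.49])
```

View pics/sw2.png

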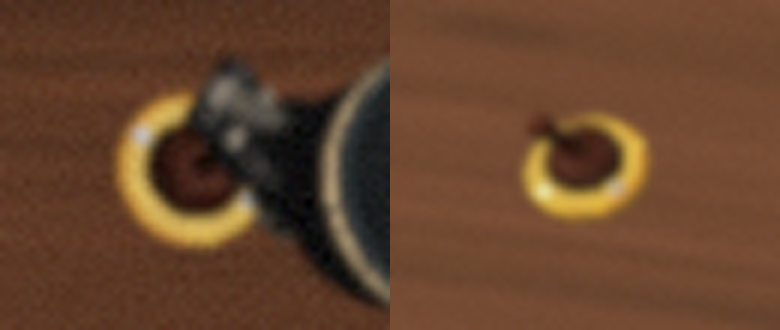

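The toggle now leans to off: the tip at scene pixel (205,190) matches the predicted (204,191). Next I'll check which tool tilts are reachable at the lip.

```bash
cat > kin.py <<'E'
import numpy as np
from scipy.optimize import least_squares
from scipy.spatial.transform import Rotation as R
sg=(-1,-1,-1,-1); p=[231.92,569.94,-.88,386.57,-15.65,295.45,-.08,1.49]
LO=np.array([-2.76,-.34,-1.52,.19,-1.09,.17,-2.82]);HI=np.array([2.76,2.15,1.57,2.46,4.23,1.99,2.82])
def fk(q):
    h,a,e,b,w,L,o1,o7=p; r=R.from_euler
    T=r('z',sg[0]*q[0]+o1); P=np.array([0,0,h]); T=T*r('y',q[1])*r('z',sg[1]*q[2]); P=P+T.apply([e,0,a])
    T=T*r('y',q[3]); P=P+T.apply([-e,0,0]); T=T*r('z',sg[2]*q[4]); P=P+T.apply([0,0,b])
    T=T*r('y',q[5]); P=P+T.apply([w,0,0]); T=T*r('z',sg[3]*q[6]+o7); return P+T.apply([0,0,L]),T
def ik(x,Rt,q0):
    def f(q):
        P,T=fk(q); return np.r_[P-x,(T.inv()*Rt).as_rotvec()*300,(q-q0)*3]
    s=least_squares(f,np.clip(q0,LO+.03,HI-.03),bounds=(LO+.02,HI-.02)); P,T=fk(s.x)
    return s.x,np.linalg.norm(P-x),np.degrees((T.inv()*Rt).magnitude())
E
python3 - <<'E'
from kin import *
yaw=-.257; bx=np.array([np.cos(yaw),np.sin(yaw),0]); by=np.array([-np.sin(yaw),np.cos(yaw),0])
nose=np.array([519.5,29.5,138.])
q0=np.array([.451,.349,.229,2.002,-.109,.795,-1.508])
def orient(az,tilt,roll):  # tool down yawed to box, then tilt: tool z toward azimuth az
    d=np.array([np.cos(yaw+az),np.sin(yaw+az),0]); ax=np.cross([0,0,-1],d)
    return R.from_rotvec(ax*tilt)*R.from_euler('xyz',[np.pi,0,yaw+roll])
for roll in(0,90,-90):
 for az in(0,30,60,90):
  q=q0; out=[]
  for tilt in(0,20,30,40,50,60,70):
    Rt=orient(np.radians(az),np.radians(tilt),np.radians(roll)); 
    x=nose-30*by-Rt.apply([0,0,1])*5-[0,0,15]
    q,e,a=ik(x,Rt,q)
    # end pose, lid 1.1
    x2=x+bx*135+[0,0,195]; q2,e2,a2=ik(x2,Rt,q)
    out.append(f"{tilt}:{e:.0f}/{a:.0f},{e2:.0f}/{a2:.0f}")
  print(roll,az,out,q.round(2).tolist())
E
```

```text
0 0 ['0:0/0,0/0', '20:0/0,0/0', '30:19/6,0/0', '40:41/13,0/0', '50:61/20,11/4', '60:80/26,31/12', '70:95/31,50/20'] [-1.5, 1.18, 1.41, 2.25, -1.07, 0.19, -1.71]
0 30 ['0:0/0,0/0', '20:0/0,0/0', '30:19/6,0/0', '40:41/13,0/0', '50:61/20,7/3', '60:80/26,26/10', '70:94/31,44/17'] [1.25, 0.94, -1.17, 2.25, -1.07, 0.19, -0.03]
0 60 ['0:0/0,0/0', '20:0/0,0/0', '30:0/0,0/0', '40:11/4,0/0', '50:21/7,0/0', '60:28/9,0/0', '70:31/10,0/0'] [1.22, 1.2, -1.2, 2.26, -1.07, 0.19, -0.15]
0 90 ['0:0/0,0/0', '20:0/0,0/0', '30:0/0,0/0', '40:0/0,0/0', '50:0/0,0/0', '60:0/0,0/0', '70:0/0,0/0'] [0.95, 0.99, -0.77, 2.08, -0.88, 0.77, -0.66]
90 0 ['0:0/0,0/0', '20:0/0,0/0', '30:0/0,0/0', '40:5/1,0/0', '50:29/5,0/0', '60:53/9,0/0', '70:74/12,0/0'] [0.02, 0.84, -0.75, 2.44, 2.17, 1.52, -2.8]
90 30 ['0:0/0,0/0', '20:0/0,0/0', '30:0/0,0/0', '40:3/1,0/0', '50:26/5,0/0', '60:48/8,0/0', '70:66/11,0/0'] [1.03, 1.15, -1.17, 2.44, 3.14, 0.7, -2.64]
90 60 ['0:0/0,0/0', '20:0/0,0/0', '30:0/0,0/0', '40:0/0,0/0', '50:0/0,0/0', '60:0/0,0/0', '70:0/0,28/9'] [1.24, 1.56, -1.5, 2.41, 2.37, 0.41, -1.94]
90 90 ['0:0/0,0/0', '20:0/0,0/0', '30:0/0,0/0', '40:0/0,0/0', '50:0/0,0/0', '60:0/0,0/0', '70:0/0,0/0'] [1.16, 1.31, -1.26, 2.09, -0.08, 0.49, 0.12]
-90 0 ['0:0/0,0/0', '20:0/0,0/0', '30:19/6,0/0', '40:41/13,0/0', '50:61/20,11/4', '60:80/27,31/12', '70:100/33,50/20'] [-1.35, 0.78, 1.34, 2.25, -1.07, 0.19, -2.8]
-90 30 ['0:0/0,0/0', '20:0/0,0/0', '30:19/6,0/0', '40:41/13,0/0', '50:61/20,7/3', '60:80/26,26/10', '70:94/31,44/17'] [1.25, 0.94, -1.17, 2.25, -1.07, 0.19, -1.6]
-90 60 ['0:0/0,0/0', '20:0/0,0/0', '30:0/0,0/0', '40:11/4,0/0', '50:21/7,0/0', '60:28/9,0/0', '70:31/10,0/0'] [1.22, 1.2, -1.2, 2.26, -1.07, 0.19, -1.72]
-90 90 ['0:0/0,0/0', '20:0/0,0/0', '30:0/0,0/0', '40:0/0,0/0', '50:0/0,0/0', '60:0/0,0/0', '70:0/0,0/0'] [0.76, 0.88, -0.44, 2.07, -1.07, 1.0, -2.04]
```

Call:
step_arm(deltas=[[1, -12, -41, 0, 0, 0, -3.5], [1, -25, -81, 0, 0, 0, -7], [1, -37, -122, 0, 0, 0, -10.5], [1, -50, -163, 0, 0, 0, -14], [1, -62, -203, 0, 0, 0, -17.5], [1, -75, -244, 0, 0, 0, -21], [1, -87, -285, 0, 0, 0, -24.2], [1, -87, -285, 0, 0, 0, -24.2]])

```text
time_s: 5.62
tcp_pos: [474.5, -36.5, 200.9]
eef_rot: [-3.141, 0.002, -0.252]
contact_force: [-0.6, -0.0, -0.9]
width: 0.4
gripper_force: 0.0
```

```bash
python3 st.py
```

```text
time_s 5.625
joint_pos [-0.058  0.341  0.049  2.012 -0.025  0.79  -1.816]
tcp_pos [474.499 -36.543 200.918]
eef_rot [-3.141e+00  2.000e-03 -2.520e-01]
contact_force [-0.563 -0.024 -0.876]
width 0.38
```

Call:
step_arm(deltas=[[1, -5, 4, 10, 0, 7, 0], [1, -8, 4, 20, 0, 14, 0], [1, -8, 4, 30, 0, 20, 0], [1, -5, 4, 50, 0, 20, 0], [1, 0, 4, 70, 0, 20, 0], [1, 0, 4, 77, 0, 20, 0], [1, 0, 4, 77, 0, 20, 0]])

```text
time_s: 6.5
tcp_pos: [475.3, -45.3, 133.2]
eef_rot: [3.139, -0.333, -0.258]
contact_force: [-0.5, -1.0, -0.2]
width: 0.1
gripper_force: 0.0
```

```bash
python3 st.py
cat > box.py <<'E'
from cell import env; import numpy as np
from scipy.spatial.transform import Rotation as R
s=env.read_state(); O=np.array([667.2,-9.4,0]); Rb=R.from_euler('z',-.257)
print("t",round(s["time_s"],2),"box",Rb.inv().apply(s["tcp_pos"]-O).round(1),"F box",Rb.inv().apply(s["contact_force"]).round(1),"M",s["wrist_torque"].round(2))
T=R.from_euler('xyz',s["eef_rot"]); print("tool axes in box (cols x,y,z)\n",(Rb.inv()*T).as_matrix().round(3))
E
python3 box.py
```

```text
time_s 6.5
joint_pos [-0.038  0.358 -0.061  2.366  0.923  0.171 -2.816]
tcp_pos [475.297 -45.325 133.196]
eef_rot [ 3.139 -0.333 -0.258]
contact_force [-0.549 -0.993 -0.231]
width 0.132
t 6.5 box [-176.5  -83.5  133.2] F box [-0.3 -1.1 -0.2] M [ 0.09  0.34 -0.05]
tool axes in box (cols x,y,z)
 [[ 0.945 -0.002  0.326]
 [-0.001 -1.    -0.003]
 [ 0.326  0.003 -0.945]]
```

Run:
```python
from kin import *
import kin,json
D=[json.loads(l) for l in open("log.jsonl")]+[([1.13722962,.57652535,.02485083,1.43790527,-.01499594,1.12899261,-.05652161],[231.166,-633.734,247.448],[-3.13995,9e-5,.349775])]
for q,x,e in D: 
    P,T=fk(q); print("err",(P-x).round(1),np.degrees((T.inv()*R.from_euler('xyz',e)).magnitude()).round(1))
yaw=-.257; Rb=R.from_euler('z',yaw); O=np.array([667.2,-9.4,0])
q=np.array([-.038,.358,-.061,2.366,.923,.171,-2.816])
def go(x,tilt,roll,q):
    Rt=Rb*R.from_euler('y',-np.radians(tilt))*R.from_euler('x',np.pi)*R.from_euler('z',np.radians(roll))
    q,e,a=ik(O+Rb.apply(x),Rt,q); print(x,tilt,roll,q.round(2).tolist(),round(e,1),round(a,1)); return q
for r in range(0,181,30): q=go([-177,-83,135],19,r,q)
for t in(22,26,30,35): q=go([-177,-83,135],t,180,q)
for x in([-160,-83,125],[-155,-20,125],[-155,40,125],[-150,20,160]): q=go(x,30,180,q)
for x,t in(([-120,20,230],30),([-40,20,320],30)): q=go(x,t,180,q)
```

```text
err [ 7.5  4.9 -2.2] 0.0
err [3.  4.4 1.8] 0.0
err [1.2 2.8 1.6] 0.0
err [ 4.6  3.3 -1.8] 0.1
err [3.2 8.  0. ] 0.0
err [-20.5  26.8   1.4] 1.5
err [-7.2 -1.8  0.6] 0.0
[-177, -83, 135] 19 0 [0.18, 0.39, -0.23, 2.32, 0.93, 0.19, -2.75] 0.0 0.0
[-177, -83, 135] 19 30 [0.04, 0.37, -0.06, 2.3, 0.45, 0.19, -2.8] 5.4 1.7
[-177, -83, 135] 19 60 [-0.44, 0.42, 0.52, 2.32, -0.9, 0.19, -2.0] 0.4 0.1
[-177, -83, 135] 19 90 [-0.53, 0.44, 0.64, 2.32, -1.06, 0.24, -2.37] 0.0 0.0
[-177, -83, 135] 19 120 [-0.51, 0.44, 0.67, 2.31, -1.07, 0.29, -2.8] 9.2 2.8
[-177, -83, 135] 19 150 [-0.75, 0.76, 1.55, 2.23, -1.07, 1.13, -2.8] 83.3 18.8
[-177, -83, 135] 19 180 [-0.41, 0.78, 1.55, 2.33, -1.07, 1.4, -2.8] 145.0 30.0
[-177, -83, 135] 22 180 [-0.42, 0.75, 1.55, 2.34, -1.07, 1.39, -2.8] 147.8 30.4
[-177, -83, 135] 26 180 [-0.42, 0.71, 1.55, 2.35, -1.07, 1.36, -2.8] 152.1 31.1
[-177, -83, 135] 30 180 [-0.42, 0.67, 1.55, 2.36, -1.07, 1.34, -2.8] 156.8 31.9
[-177, -83, 135] 35 180 [-0.43, 0.61, 1.55, 2.37, -1.07, 1.3, -2.8] 163.5 33.1
[-160, -83, 125] 30 180 [-0.42, 0.7, 1.55, 2.33, -1.07, 1.36, -2.8] 165.2 33.1
[-155, -20, 125] 30 180 [-0.47, 0.73, 1.55, 2.34, -1.07, 1.42, -2.8] 188.3 37.2
[-155, 40, 125] 30 180 [-0.51, 0.76, 1.55, 2.35, -1.07, 1.48, -2.8] 211.7 40.9
[-150, 20, 160] 30 180 [-0.52, 0.69, 1.55, 2.33, -1.07, 1.43, -2.8] 199.3 39.7
[-120, 20, 230] 30 180 [-0.58, 0.6, 1.55, 2.25, -1.07, 1.37, -2.8] 198.9 42.1
[-40, 20, 320] 30 180 [-0.74, 0.5, 1.55, 2.07, -1.07, 1.19, -2.8] 199.7 50.1
```

Run:
```python
from kin import *
yaw=-.257; Rb=R.from_euler('z',yaw); O=np.array([667.2,-9.4,0])
Q=np.array([-.038,.358,-.061,2.366,.923,.171,-2.816])
def go(x,tilt,roll,q):
    Rt=Rb*R.from_euler('y',-np.radians(tilt))*R.from_euler('x',np.pi)*R.from_euler('z',np.radians(roll))
    q,e,a=ik(O+Rb.apply(x),Rt,q); print(x,tilt,roll,q.round(2).tolist(),round(e,1),round(a,1)); return q
for rf in(-180,-90):
    q=Q
    for r in range(0,rf-1,-30): q=go([-177,-83,135],19,r,q)
    for t in(22,26,30,35): q=go([-177,-83,135],t,rf,q)
    for x in([-160,-83,125],[-155,-20,125],[-155,40,125],[-150,20,160]): q=go(x,30,rf,q)
    for x,t in(([-120,20,230],30),([-40,20,320],30)): q=go(x,t,rf,q)
```

```text
[-177, -83, 135] 19 0 [0.18, 0.39, -0.23, 2.32, 0.93, 0.19, -2.75] 0.0 0.0
[-177, -83, 135] 19 -30 [0.28, 0.4, -0.36, 2.32, 1.05, 0.24, -2.35] 0.0 0.0
[-177, -83, 135] 19 -60 [0.37, 0.41, -0.49, 2.32, 1.14, 0.29, -1.91] 0.0 0.0
[-177, -83, 135] 19 -90 [0.45, 0.43, -0.6, 2.31, 1.2, 0.34, -1.45] 0.0 0.0
[-177, -83, 135] 19 -120 [0.52, 0.46, -0.71, 2.31, 1.25, 0.4, -0.98] 0.0 0.0
[-177, -83, 135] 19 -150 [0.58, 0.48, -0.8, 2.31, 1.28, 0.45, -0.49] 0.0 0.0
[-177, -83, 135] 19 -180 [0.63, 0.51, -0.88, 2.31, 1.31, 0.5, 0.0] 0.0 0.0
[-177, -83, 135] 22 -180 [0.62, 0.5, -0.87, 2.34, 1.47, 0.48, -0.16] 0.0 0.0
[-177, -83, 135] 26 -180 [0.63, 0.51, -0.9, 2.39, 1.69, 0.52, -0.38] 0.0 0.0
[-177, -83, 135] 30 -180 [0.64, 0.54, -0.95, 2.43, 1.87, 0.61, -0.57] 0.0 0.0
[-177, -83, 135] 35 -180 [-0.15, 0.39, 0.12, 2.44, 2.83, 0.28, -1.56] 6.0 1.1
[-160, -83, 125] 30 -180 [-0.07, 0.42, 0.05, 2.38, 2.71, 0.19, -1.4] 0.1 0.0
[-155, -20, 125] 30 -180 [-0.23, 0.44, 0.07, 2.33, 2.29, 0.19, -1.13] 0.1 0.0
[-155, 40, 125] 30 -180 [-0.41, 0.46, 0.13, 2.28, 1.94, 0.19, -0.9] 0.1 0.0
[-150, 20, 160] 30 -180 [-0
[... 562 characters left out ...]
, -1.68] 0.0 0.0
[-177, -83, 135] 26 -90 [0.46, 0.44, -0.64, 2.38, 1.74, 0.37, -2.0] 0.1 0.0
[-177, -83, 135] 30 -90 [0.51, 0.47, -0.74, 2.43, 1.96, 0.48, -2.22] 0.0 0.0
[-177, -83, 135] 35 -90 [0.06, 0.39, -0.14, 2.44, 2.52, 0.32, -2.8] 7.2 1.3
[-160, -83, 125] 30 -90 [0.04, 0.42, -0.08, 2.38, 2.49, 0.22, -2.75] 0.0 0.0
[-155, -20, 125] 30 -90 [-0.23, 0.44, 0.07, 2.33, 2.28, 0.19, -2.69] 0.0 0.0
[-155, 40, 125] 30 -90 [-0.41, 0.46, 0.13, 2.28, 1.94, 0.19, -2.47] 0.1 0.0
[-150, 20, 160] 30 -90 [-0.3, 0.38, 0.06, 2.27, 1.56, 0.19, -2.02] 0.1 0.0
[-120, 20, 230] 30 -90 [-0.01, 0.3, -0.3, 2.15, 0.96, 0.37, -1.38] 0.1 0.0
[-40, 20, 320] 30 -90 [0.19, 0.31, -0.49, 1.86, 0.64, 0.61, -0.96] 0.0 0.0
```

Call:
step_arm(deltas=[[1, 0, 0, -10, 0, 0, -10], [1, 0, 0, -15, 0, 0, -20], [1, 0, 0, -15, 0, 0, -30], [1, 0, 0, -15, 0, 0, -40], [1, 0, 0, -15, 0, 0, -50], [1, 0, 0, -15, 0, 0, -60], [1, 0, 0, -15, 0, 0, -70], [1, 0, 0, -15, 0, 0, -80]])

```text
time_s: 7.5
tcp_pos: [470.5, -43.6, 148.5]
eef_rot: [2.812, -0.054, 1.148]
contact_force: [-0.4, 0.5, -0.7]
width: -0.0
gripper_force: 0.0
```

Call:
step_arm(deltas=[[1, 0, 0, 0, 0, 0, -10], [1, 0, 0, 0, 0, 0, -20], [1, 0, 0, 0, 0, 0, -30], [1, 0, 0, 0, 0, 0, -40], [1, 0, 0, 0, 0, 0, -50], [1, 0, 0, 0, 0, 0, -60], [1, 0, 0, 0, 0, 0, -70], [1, 0, 0, 0, 0, 0, -80]])

```text
time_s: 8.5
tcp_pos: [470.3, -43.6, 148.4]
eef_rot: [3.027, 0.314, 2.517]
contact_force: [0.3, -0.4, 0.6]
width: 0.2
gripper_force: 0.0
```

Call:
step_arm(deltas=[[1, 0, 0, 0, 0, 0, -10], [1, 0, 0, 0, 0, 0, -20], [1, 0, 0, 0, 0, 0, -20]])

```text
time_s: 8.88
tcp_pos: [470.5, -43.5, 148.3]
eef_rot: [-3.14, 0.334, 2.88]
contact_force: [0.0, -0.2, -0.4]
width: -0.2
gripper_force: 0.0
```

```bash
python3 st.py; python3 box.py
```

```text
time_s 8.875
joint_pos [ 0.543  0.406 -0.848  2.341  1.176  0.494  0.036]
tcp_pos [470.504 -43.515 148.329]
eef_rot [-3.14   0.334  2.88 ]
contact_force [ 0.044 -0.203 -0.437]
width -0.159
t 8.88 box [-181.6  -83.   148.3] F box [ 0.1 -0.2 -0.4] M [ 0.1   0.34 -0.02]
tool axes in box (cols x,y,z)
 [[-0.945  0.005  0.327]
 [ 0.005  1.    -0.003]
 [-0.327 -0.001 -0.945]]
```

Call:
step_arm(deltas=[[1, 0, 0, 10, 0, -4, 0], [1, -2, 0, 18, 0, -8, 0], [1, -4, 0, 24, 0, -9, 0], [1, -5, 0, 26.5, 0, -9, 0], [1, -5, 0, 26.5, 0, -9, 0]])

```text
time_s: 9.5
tcp_pos: [485.4, -47.3, 125.5]
eef_rot: [-3.141, 0.487, 2.877]
contact_force: [-0.4, 0.7, -0.7]
width: 0.0
gripper_force: 0.0
```

```bash
python3 st.py|sed -n 2p; python3 box.py
```

```text
joint_pos [ 0.748  0.711 -1.372  2.46   1.632  0.983 -0.478]
t 9.5 box [-166.2  -82.8  125.5] F box [-0.5  0.5 -0.7] M [ 0.1   0.49 -0.05]
tool axes in box (cols x,y,z)
 [[-0.884  0.008  0.468]
 [ 0.006  1.    -0.004]
 [-0.468 -0.    -0.884]]
```

Call:
step_arm(deltas=[[1, -1.8, 0, 1, 0, 0, 0], [1, -3.5, 0, 1.9, 0, 0, 0], [1, -5.3, 0, 2.8, 0, 0, 0], [1, -7, 0, 3.7, 0, 0, 0], [1, -8, 0, 4.2, 0, 0, 0], [1, -8, 0, 4.2, 0, 0, 0]])

```text
time_s: 10.25
tcp_pos: [492.1, -48.3, 125.3]
eef_rot: [-3.138, 0.485, 2.888]
contact_force: [-15.0, 5.3, 2.4]
width: -0.1
gripper_force: 6.7
```

```bash
python3 st.py|sed -n 2p; python3 box.py
```

```text
joint_pos [ 0.749  0.714 -1.361  2.443  1.631  0.974 -0.447]
t 10.25 box [-159.4  -82.1  125.3] F box [-15.9   1.4   2.4] M [0.86 2.96 0.03]
tool axes in box (cols x,y,z)
 [[-0.885 -0.002  0.466]
 [-0.003  1.    -0.002]
 [-0.466 -0.004 -0.885]]
```

Call:
step_arm(deltas=[[1, 4, 0, -2.1, 0, 0, 0], [1, 4, 5, -2.1, 0, 0, 0], [1, 4, 10, -2.1, 0, 0, 0], [1, 4, 15, -2.1, 0, 0, 0], [1, 4, 20, -2.1, 0, 0, 0], [1, 4, 20, -2.1, 0, 0, 0]])

```text
time_s: 11.0
tcp_pos: [496.4, -27.7, 126.5]
eef_rot: [-3.139, 0.491, 2.886]
contact_force: [-0.1, 0.2, 0.4]
width: -0.2
gripper_force: 0.0
```

```bash
python3 st.py|sed -n 2p; python3 box.py
```

```text
joint_pos [ 0.689  0.718 -1.363  2.436  1.618  1.004 -0.49 ]
t 11.0 box [-160.6  -61.1  126.5] F box [-0.1  0.2  0.4] M [ 0.16  0.5  -0.05]
tool axes in box (cols x,y,z)
 [[-0.882 -0.     0.471]
 [-0.001  1.    -0.002]
 [-0.471 -0.002 -0.882]]
```

Call:
step_arm(deltas=[[1, 0, 3, 0, 0, 0, 0], [1, 0, 6, 0, 0, 0, 0], [1, 0, 9, 0, 0, 0, 0]])

```text
time_s: 11.38
tcp_pos: [498.4, -19.6, 126.4]
eef_rot: [-3.139, 0.49, 2.885]
contact_force: [0.3, 0.0, -0.7]
width: -0.1
gripper_force: 0.0
```

Call:
step_arm(deltas=[[1, 0, 2, 0, 0, 0, 0], [1, 0, 4, 0, 0, 0, 0], [1, 0, 6, 0, 0, 0, 0]])

```text
time_s: 11.75
tcp_pos: [499.9, -13.8, 126.4]
eef_rot: [-3.139, 0.49, 2.886]
contact_force: [0.7, 1.1, -0.3]
width: 0.1
gripper_force: 0.0
```

Call:
step_arm(deltas=[[1, 0, 3, 0, 0, 0, 0], [1, 0, 6, 0, 0, 0, 0], [1, 0, 8, 0, 0, 0, 0]])

```text
time_s: 12.12
tcp_pos: [502.0, -5.9, 126.4]
eef_rot: [-3.139, 0.49, 2.886]
contact_force: [0.4, -0.2, 0.3]
width: 0.1
gripper_force: 0.0
```

Call:
step_arm(deltas=[[1, 0, 3, 0, 0, 0, 0], [1, 0, 6, 0, 0, 0, 0], [1, 0, 8, 0, 0, 0, 0]])

```text
time_s: 12.5
tcp_pos: [504.0, 1.8, 126.4]
eef_rot: [-3.139, 0.491, 2.886]
contact_force: [0.6, -0.8, 0.4]
width: 0.0
gripper_force: 0.0
```

Call:
step_arm(deltas=[[1, 0, 3, 0, 0, 0, 0], [1, 0, 6, 0, 0, 0, 0], [1, 0, 8, 0, 0, 0, 0]])

```text
time_s: 12.88
tcp_pos: [506.1, 9.6, 126.4]
eef_rot: [-3.139, 0.49, 2.886]
contact_force: [-0.1, 0.4, -0.6]
width: -0.1
gripper_force: 0.0
```

Call:
step_arm(deltas=[[1, 0, 3, 0, 0, 0, 0], [1, 0, 6, 0, 0, 0, 0], [1, 0, 8, 0, 0, 0, 0]])

```text
time_s: 13.25
tcp_pos: [508.1, 17.3, 126.4]
eef_rot: [-3.139, 0.491, 2.886]
contact_force: [0.2, 0.3, 0.6]
width: -0.2
gripper_force: 0.0
```

Call:
step_arm(deltas=[[1, 0, 3, 0, 0, 0, 0], [1, 0, 6, 0, 0, 0, 0], [1, 0, 8, 0, 0, 0, 0]])

```text
time_s: 13.62
tcp_pos: [510.1, 25.1, 126.3]
eef_rot: [-3.139, 0.49, 2.886]
contact_force: [-0.2, 0.0, -0.4]
width: 0.1
gripper_force: 0.0
```

Call:
step_arm(deltas=[[1, 0, 3, 0, 0, 0, 0], [1, 0, 6, 0, 0, 0, 0], [1, 0, 8, 0, 0, 0, 0]])

```text
time_s: 14.0
tcp_pos: [512.1, 32.8, 126.3]
eef_rot: [-3.139, 0.49, 2.886]
contact_force: [0.5, -0.3, 0.6]
width: 0.3
gripper_force: 0.0
```

Call:
step_arm(deltas=[[1, 0, 3, 0, 0, 0, 0], [1, 0, 6, 0, 0, 0, 0], [1, 0, 8, 0, 0, 0, 0]])

```text
time_s: 14.38
tcp_pos: [514.2, 40.6, 126.3]
eef_rot: [-3.139, 0.49, 2.886]
contact_force: [-0.5, -1.0, -0.6]
width: 0.5
gripper_force: 0.0
```

Call:
step_arm(deltas=[[1, 0, 3, 0, 0, 0, 0], [1, 0, 6, 0, 0, 0, 0], [1, 0, 8, 0, 0, 0, 0]])

```text
time_s: 14.75
tcp_pos: [516.2, 48.3, 126.2]
eef_rot: [-3.139, 0.49, 2.886]
contact_force: [0.3, -0.6, -0.7]
width: 0.2
gripper_force: 0.0
```

```bash
python3 st.py|sed -n 2p; python3 box.py
```

```text
joint_pos [ 0.475  0.743 -1.335  2.364  1.557  1.09  -0.572]
t 14.75 box [-160.7   17.4  126.2] F box [ 0.4 -0.5 -0.7] M [ 0.13  0.5  -0.07]
tool axes in box (cols x,y,z)
 [[-0.882  0.     0.471]
 [-0.001  1.    -0.002]
 [-0.471 -0.002 -0.882]]
```

Call:
step_arm(deltas=[[1, 0, 3, 0, 0, 0, 0], [1, 0, 6, 0, 0, 0, 0], [1, 0, 8, 0, 0, 0, 0]])

```text
time_s: 15.12
tcp_pos: [518.1, 55.5, 126.1]
eef_rot: [-3.138, 0.49, 2.886]
contact_force: [-1.0, -2.0, 0.1]
width: 0.0
gripper_force: 1.0
```

Call:
step_arm(deltas=[[1, 0, 2, 0, 0, 0, 0], [1, 0, 4, 0, 0, 0, 0], [1, 0, 6, 0, 0, 0, 0], [1, 0, 6, 0, 0, 0, 0]])

```text
time_s: 15.62
tcp_pos: [519.8, 61.3, 126.2]
eef_rot: [-3.138, 0.491, 2.885]
contact_force: [1.0, -4.5, -0.6]
width: 0.2
gripper_force: 1.5
```

```bash
python3 box.py
```

```text
t 15.62 box [-160.5   30.9  126.2] F box [ 2.1 -4.1 -0.6] M [-0.53  0.48 -0.37]
tool axes in box (cols x,y,z)
 [[-0.882  0.001  0.471]
 [-0.001  1.    -0.003]
 [-0.471 -0.003 -0.882]]
```

Call:
step_arm(deltas=[[1, 0, 2, 0, 0, 0, 0], [1, 0, 4, 0, 0, 0, 0], [1, 0, 4, 0, 0, 0, 0]])

```text
time_s: 16.0
tcp_pos: [520.6, 65.5, 126.1]
eef_rot: [-3.139, 0.49, 2.886]
contact_force: [-1.8, -4.1, -0.0]
width: -0.0
gripper_force: 1.7
```

```bash
python3 box.py
```

```text
t 16.0 box [-160.9   35.2  126.1] F box [-0.7 -4.5 -0. ] M [-0.65  0.75 -0.47]
tool axes in box (cols x,y,z)
 [[-0.882  0.     0.471]
 [-0.001  1.    -0.003]
 [-0.471 -0.003 -0.882]]
```

Call:
step_arm(deltas=[[1, -1.8, 0, 0.9, 0, 0, 0], [1, -4.6, 0, -3.2, 0, 0, 0], [1, -6, 0, -5.3, 0, 0, 0], [1, -7.4, 0, -7.4, 0, 0, 0], [1, -7.4, 0, -7.4, 0, 0, 0]])

```text
time_s: 16.62
tcp_pos: [522.8, 64.9, 135.8]
eef_rot: [-3.139, 0.489, 2.887]
contact_force: [-5.7, -2.2, -1.8]
width: 0.2
gripper_force: 3.1
```

```bash
python3 st.py|sed -n 2p;python3 box.py
python3 - <<'E'
from cell import env; from h import *
c=env.read_camera("scene"); np.savez("s3.npz",**c)
cv2.imwrite("pics/s3.png",cv2.resize(c["pixels"][160:350,200:400],(630,598),interpolation=cv2.INTER_CUBIC)[:,:,::-1])
print([dep(c,u,v).round(1).tolist() for u,v in((300,270),(335,238),(260,300),(300,310),(280,225))])
E
```

```text
joint_pos [ 0.448  0.732 -1.34   2.328  1.517  1.097 -0.547]
t 16.62 box [-158.5   35.2  135.8] F box [-4.9 -3.5 -1.8] M [-0.28  1.57 -0.28]
tool axes in box (cols x,y,z)
 [[-0.883 -0.001  0.469]
 [-0.002  1.    -0.002]
 [-0.469 -0.002 -0.883]]
[[658.2, 3.5, 130.7], [564.3, 76.7, 151.6], [748.3, -78.0, 118.8], [757.4, 22.3, 118.0], [543.8, -71.4, 144.6]]
```

View pics/s3.png

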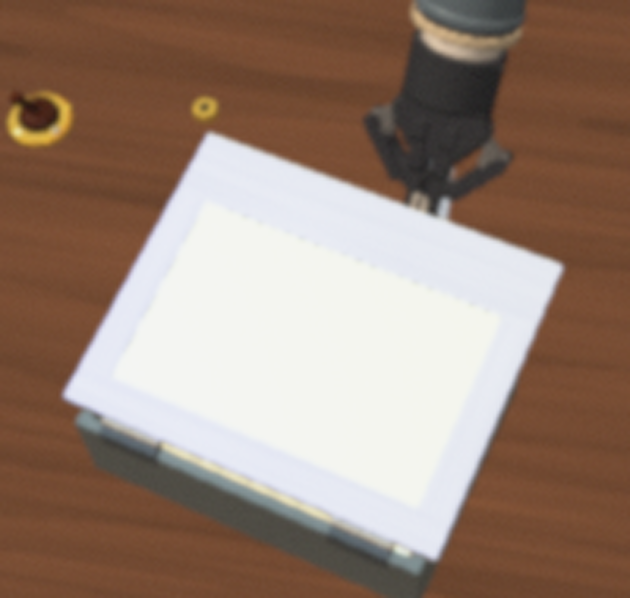

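The picture shows the fingers under the lip at (430,205), with the lid up by about 0.04 rad and the switch off at (35,110). The lift works, so I'll continue.

Call:
step_arm(deltas=[[1, -2.2, 0, -2.2, 0, 0, 0], [1, -4.4, 0, -4.4, 0, 0, 0], [1, -6.4, 0, -6.8, 0, 0, 0], [1, -8.5, 0, -9, 0, 0, 0], [1, -8.5, 0, -9, 0, 0, 0]])

```text
time_s: 17.3
tcp_pos: [525.2, 64.6, 147.5]
eef_rot: [-3.139, 0.487, 2.888]
contact_force: [-9.4, -0.0, 0.3]
width: 0.3
gripper_force: 5.5
```

```bash
python3 st.py|sed -n 2p;python3 box.py
cat > lid.py <<'E'
from cell import env; from h import *
c=env.read_camera("scene")
# fit the lid panel: white pixels, depth, robust plane
h=cv2.cvtColor(c["pixels"],cv2.COLOR_RGB2HSV); m=((h[...,2]>170)&(h[...,1]<45)).astype(np.uint8)
m[:120]=0; m[350:]=0; m[:,:200]=0; m[:,400:]=0
n,l,st,_=cv2.connectedComponentsWithStats(cv2.erode(m,np.ones((5,5),np.uint8))); k=1+np.argmax(st[1:,4])
ys,xs=np.nonzero(l==k); P=np.array([dep(c,x,y) for x,y in zip(xs[::9],ys[::9])])
b=((P-[667.2,-9.4,0])@[.967,-.254,0]); z=P[:,2]; ok=z>90
for _ in range(3):
    a=np.polyfit(b[ok],z[ok],1); ok=abs(np.polyval(a,b)-z)<6
print("lid angle",np.arctan(-a[0]).round(3),"z at hinge",np.polyval(a,100).round(1),ok.sum(),len(ok))
E
python3 lid.py
```

```text
joint_pos [ 0.468  0.712 -1.355  2.309  1.484  1.087 -0.504]
t 17.3 box [-156.2   35.5  147.5] F box [-9.1 -2.4  0.3] M [ 0.1   2.28 -0.18]
tool axes in box (cols x,y,z)
 [[-0.884 -0.002  0.468]
 [-0.003  1.    -0.001]
 [-0.468 -0.002 -0.884]]
lid angle 0.189 z at hinge 115.7 1278 1309
```

```bash
sed -i 's/^c=env.*/import sys; c=load(sys.argv[1]) if len(sys.argv)>1 else env.read_camera("scene")/' lid.py; python3 lid.py scene0; python3 lid.py s3
```

```text
lid angle 0.119 z at hinge 114.3 1251 1276
lid angle 0.141 z at hinge 115.7 1256 1281
```

Call:
step_arm(deltas=[[1, -1.5, 0, -2, 0, 0, 0], [1, -3, 0, -4, 0, 0, 0], [1, -4.5, 0, -6, 0, 0, 0], [1, -6, 0, -8.1, 0, 0, 0], [1, -6, 0, -8.1, 0, 0, 0]])

```text
time_s: 17.98
tcp_pos: [527.0, 64.2, 157.6]
eef_rot: [-3.139, 0.488, 2.887]
contact_force: [-8.4, -1.1, -0.2]
width: -0.2
gripper_force: 4.7
```

```bash
python3 st.py|sed -n 2p;python3 box.py;python3 lid.py
```

```text
joint_pos [ 0.484  0.694 -1.368  2.294  1.458  1.081 -0.472]
t 17.98 box [-154.3   35.6  157.6] F box [-7.9 -3.2 -0.2] M [-0.01  2.   -0.23]
tool axes in box (cols x,y,z)
 [[-0.883 -0.002  0.469]
 [-0.002  1.    -0.001]
 [-0.469 -0.002 -0.883]]
lid angle 0.229 z at hinge 116.1 1300 1330
```

Call:
step_arm(deltas=[[1, -2.6, 0, -3.1, 0, 0, 0], [1, -5.2, 0, -6, 0, 0, 0], [1, -7.8, 0, -8.8, 0, 0, 0], [1, -10.4, 0, -11.4, 0, 0, 0], [1, -13, 0, -14, 0, 0, 0], [1, -15.6, 0, -16.6, 0, 0, 0], [1, -18.2, 0, -19.2, 0, 0, 0], [1, -20.7, 0, -21.8, 0, 0, 0]])

```text
time_s: 19.02
tcp_pos: [534.8, 62.1, 186.5]
eef_rot: [-3.139, 0.488, 2.888]
contact_force: [-7.1, -0.9, -1.9]
width: -0.1
gripper_force: 4.8
```

```bash
python3 st.py|sed -n 2p;python3 box.py;python3 lid.py
```

```text
joint_pos [ 0.533  0.65  -1.402  2.243  1.381  1.067 -0.367]
t 19.02 box [-146.2   35.5  186.5] F box [-6.7 -2.7 -1.9] M [-0.12  2.01 -0.21]
tool axes in box (cols x,y,z)
 [[-0.883 -0.002  0.469]
 [-0.003  1.    -0.002]
 [-0.469 -0.003 -0.883]]
lid angle 0.343 z at hinge 117.1 1335 1385
```

Call:
step_arm(deltas=[[1, -3.8, 0, -3.1, 0, 0, 0], [1, -7.5, 0, -6.2, 0, 0, 0], [1, -11.3, 0, -9.3, 0, 0, 0], [1, -15.1, 0, -12.4, 0, 0, 0], [1, -19.2, 0, -15.1, 0, 0, 0], [1, -23.3, 0, -17.8, 0, 0, 0], [1, -27.4, 0, -20.5, 0, 0, 0], [1, -31.6, 0, -23.3, 0, 0, 0]])

```text
time_s: 20.08
tcp_pos: [550.9, 58.8, 222.2]
eef_rot: [-3.139, 0.488, 2.889]
contact_force: [-10.6, 0.6, 2.9]
width: -0.1
gripper_force: 7.4
```

```bash
python3 st.py|sed -n 2p;python3 box.py;python3 lid.py
```

```text
joint_pos [ 0.588  0.607 -1.432  2.164  1.292  1.061 -0.225]
t 20.07 box [-129.8   36.4  222.2] F box [-10.4  -2.1   2.9] M [ 0.31  2.39 -0.06]
tool axes in box (cols x,y,z)
 [[-0.883 -0.003  0.469]
 [-0.004  1.    -0.   ]
 [-0.469 -0.002 -0.883]]
lid angle 0.472 z at hinge 121.7 1068 1433
```

Call:
step_arm(deltas=[[1, -5.4, 0, -3.2, 0, 0, 0], [1, -10.8, 0, -6.5, 0, 0, 0], [1, -16.2, 0, -9.7, 0, 0, 0], [1, -21.6, 0, -12.9, 0, 0, 0], [1, -27.4, 0, -15.2, 0, 0, 0], [1, -33.2, 0, -17.5, 0, 0, 0], [1, -39, 0, -19.8, 0, 0, 0], [1, -44.7, 0, -22, 0, 0, 0]])

```text
time_s: 21.12
tcp_pos: [579.4, 52.2, 263.3]
eef_rot: [-3.14, 0.489, 2.889]
contact_force: [-12.3, 1.7, 5.5]
width: -0.1
gripper_force: 6.6
```

```bash
python3 st.py|sed -n 2p;python3 box.py;python3 lid.py
```

```text
joint_pos [ 0.636  0.582 -1.451  2.049  1.205  1.078 -0.058]
t 21.12 box [-100.5   37.2  263.3] F box [-12.3  -1.5   5.5] M [0.39 2.23 0.06]
tool axes in box (cols x,y,z)
 [[-0.883 -0.004  0.47 ]
 [-0.004  1.     0.001]
 [-0.47  -0.001 -0.883]]
lid angle 0.695 z at hinge 121.3 1276 1450
```

Call:
step_arm(deltas=[[1, -5.9, 0, -2.4, 0, 0, 0], [1, -11.8, 0, -4.8, 0, 0, 0], [1, -17.8, 0, -7.2, 0, 0, 0], [1, -23.7, 0, -9.5, 0, 0, 0], [1, -29.8, 0, -11.2, 0, 0, 0], [1, -36, 0, -12.9, 0, 0, 0], [1, -42.1, 0, -14.6, 0, 0, 0], [1, -48.3, 0, -16.3, 0, 0, 0]])

```text
time_s: 22.18
tcp_pos: [613.9, 41.4, 300.1]
eef_rot: [-3.138, 0.49, 2.887]
contact_force: [-5.9, -2.9, -0.4]
width: 0.1
gripper_force: 5.0
```

```bash
python3 st.py|sed -n 2p;python3 box.py;python3 lid.py
```

```text
joint_pos [ 0.659  0.582 -1.455  1.924  1.146  1.122  0.088]
t 22.18 box [-64.5  35.6 300.1] F box [-5.  -4.3 -0.4] M [-0.4   1.53 -0.38]
tool axes in box (cols x,y,z)
 [[-0.882 -0.001  0.471]
 [-0.002  1.    -0.003]
 [-0.471 -0.003 -0.882]]
lid angle 0.896 z at hinge 127.4 961 1398
```

Call:
step_arm(deltas=[[1, -5.2, 0, -0.8, 0, 0, 0], [1, -10.4, 0, -1.5, 0, 0, 0], [1, -15.7, 0, -2.3, 0, 0, 0], [1, -20.9, 0, -3, 0, 0, 0], [1, -26, 0, -3.3, 0, 0, 0], [1, -31, 0, -3.5, 0, 0, 0], [1, -36, 0, -3.7, 0, 0, 0], [1, -39, 0, -3.8, 0, 0, 0]])

```text
time_s: 23.22
tcp_pos: [645.7, 33.3, 322.1]
eef_rot: [-3.138, 0.49, 2.887]
contact_force: [-6.6, -2.4, 2.6]
width: -0.0
gripper_force: 5.9
```

```bash
python3 st.py|sed -n 2p;python3 box.py;python3 lid.py
```

```text
joint_pos [ 0.654  0.604 -1.448  1.823  1.129  1.165  0.181]
t 23.23 box [-31.7  35.9 322.1] F box [-5.7 -3.9  2.6] M [-0.29  1.47 -0.33]
tool axes in box (cols x,y,z)
 [[-0.882 -0.001  0.471]
 [-0.002  1.    -0.002]
 [-0.471 -0.003 -0.882]]
lid angle 1.016 z at hinge 142.8 407 1270
```

Call:
step_arm(deltas=[[1, -2, 0, 0.3, 0, 0, 0], [1, -4, 0, 0.6, 0, 0, 0], [1, -6, 0, 1, 0, 0, 0], [1, -6, 0, 1, 0, 0, 0]])

```text
time_s: 23.78
tcp_pos: [648.9, 33.8, 322.9]
eef_rot: [-3.138, 0.486, 2.89]
contact_force: [-19.1, 2.2, 2.6]
width: -0.1
gripper_force: 10.9
```

```bash
python3 box.py;python3 lid.py
```

```text
t 23.77 box [-28.7  37.1 322.9] F box [-19.   -2.8   2.6] M [0.48 3.65 0.01]
tool axes in box (cols x,y,z)
 [[-0.884 -0.004  0.467]
 [-0.005  1.    -0.001]
 [-0.467 -0.003 -0.884]]
lid angle 1.035 z at hinge 140.6 451 1265
```

Call:
step_arm(deltas=[[1, 5.3, 0, -2.8, 0, 0, 0], [1, 18, -3, -9, 0, 0, 0], [1, 44, -3, -23, 0, 0, 0], [1, 75, -3, -38, 0, 0, 0], [1, 106, -3, -53, 0, 0, 0], [1, 125, -3, -64, 0, 0, 0], [1, 125, -3, -64, 0, 0, 0]])

```text
time_s: 24.7
tcp_pos: [514.2, 65.7, 322.4]
eef_rot: [-3.138, 0.493, 2.889]
contact_force: [0.8, 0.7, 0.9]
width: 0.1
gripper_force: 0.0
```

```bash
python3 st.py|sed -n 2p; python3 box.py; python3 lid.py
python3 - <<'E'
from cell import env; import cv2
for n in("scene",): cv2.imwrite("pics/end.png",env.read_camera(n)["pixels"][:,:,::-1])
E
```

```text
joint_pos [ 0.763  0.328 -1.494  2.074  0.942  0.949  0.097]
t 24.7 box [-167.    33.8  322.4] F box [0.6 0.9 0.9] M [ 0.1   0.44 -0.  ]
tool axes in box (cols x,y,z)
 [[-0.881 -0.003  0.474]
 [-0.004  1.    -0.002]
 [-0.474 -0.003 -0.881]]
lid angle 0.968 z at hinge 140.0 435 1306
```

View pics/end.png

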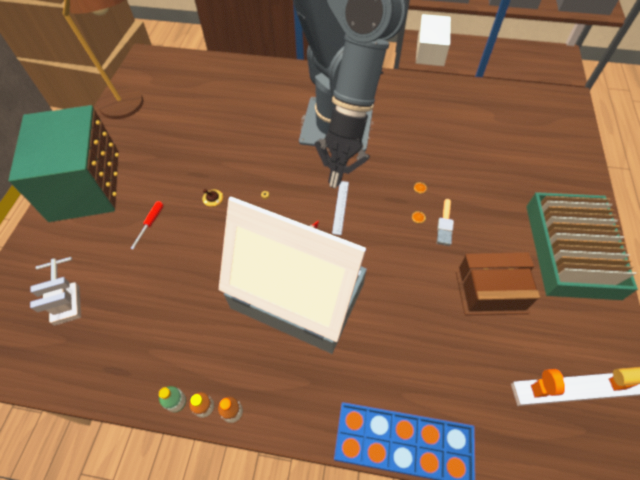

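Lid standing up with its front edge from (231,199) to (363,246); arm clear of it. I'll check the lid angle from those two corners.

Run:
```python
from h import *
s=load("scene0"); O=np.array([667.2,-9.4,0]);bx=np.array([.967,-.254,0]);by=np.array([.254,.967,0])
for th in(.12,.9,.95,1.,1.05,1.1):
    r=[]
    for y in(-160,160):
        for z in (6,12):
            x=100-254*np.cos(th)+z*np.sin(th); h=102+254*np.sin(th)+z*np.cos(th); r+=proj(s,O+bx*x+by*y+[0,0,h]).round(0).tolist()
    print(th,r)
```

```text
0.12 [266.0, 204.0, 265.0, 203.0, 377.0, 246.0, 377.0, 245.0]
0.9 [237.0, 193.0, 236.0, 193.0, 368.0, 241.0, 368.0, 242.0]
0.95 [234.0, 194.0, 233.0, 194.0, 367.0, 243.0, 366.0, 244.0]
1.0 [231.0, 195.0, 230.0, 196.0, 365.0, 246.0, 365.0, 247.0]
1.05 [228.0, 197.0, 227.0, 198.0, 364.0, 248.0, 363.0, 250.0]
1.1 [225.0, 199.0, 224.0, 200.0, 362.0, 251.0, 361.0, 253.0]
```

Run:
```python
from h import *; from cell import env
from scipy.optimize import least_squares
O=np.array([667.2,-9.4,0]);bx=np.array([.967,-.254,0]);by=np.array([.254,.967,0])
t=env.read_camera("top"); s=env.read_camera("scene")
for nm,c,box in(("scene",s,(205,185,375,345)),("top",t,(240,110,420,270))):
    im=c["pixels"]; m=np.zeros(im.shape[:2],np.uint8); x0,y0,x1,y1=box
    hv=cv2.cvtColor(im,cv2.COLOR_RGB2HSV); m[y0:y1,x0:x1]=((hv[...,2]>165)&(hv[...,1]<75))[y0:y1,x0:x1]
    m=cv2.morphologyEx(m,2,np.ones((9,9),np.uint8)); k=max(cv2.findContours(m,0,2)[0],key=cv2.contourArea)
    print(nm,cv2.approxPolyDP(k,6,True)[:,0].tolist())
    for th in(.95,1.,1.05,1.1):
        r=[]
        for y in(-160,160):
            for d,z in((254,6),(254,12),(0,12)):
                r.append(proj(c,O+bx*(100-d*np.cos(th)+z*np.sin(th))+by*y+[0,0,102+d*np.sin(th)+z*np.cos(th)]).round(0).astype(int).tolist())
        print(th,r)
cv2.imwrite("pics/endc.png",np.hstack([cv2.resize(s["pixels"][180:350,200:380],(400,378),interpolation=3),cv2.resize(t["pixels"][100:270,240:420],(400,378),interpolation=3)])[:,:,::-1])
```

```text
scene [[346, 190], [338, 190], [332, 234], [228, 198], [219, 289], [337, 339], [363, 246], [332, 234], [341, 233]]
0.95 [[234, 194], [233, 194], [217, 289], [367, 243], [366, 244], [336, 340]]
1.0 [[231, 195], [230, 196], [217, 289], [365, 246], [365, 247], [336, 341]]
1.05 [[228, 197], [227, 198], [217, 289], [364, 248], [363, 250], [336, 341]]
1.1 [[225, 199], [224, 200], [217, 289], [362, 251], [361, 253], [336, 341]]
top [[256, 136], [256, 144], [294, 155], [285, 160], [278, 208], [377, 229], [372, 212], [380, 211], [376, 194], [386, 187], [380, 176], [405, 176], [401, 151], [289, 126]]
0.95 [[404, 188], [404, 185], [405, 152], [251, 153], [251, 151], [280, 125]]
1.0 [[405, 182], [406, 179], [405, 152], [251, 147], [252, 144], [280, 125]]
1.05 [[407, 175], [408, 173], [405, 152], [252, 141], [253, 138], [280, 125]]
1.1 [[409, 169], [409, 166], [405, 152], [253, 135], [254, 132], [280, 125]]
```

View pics/endc.png

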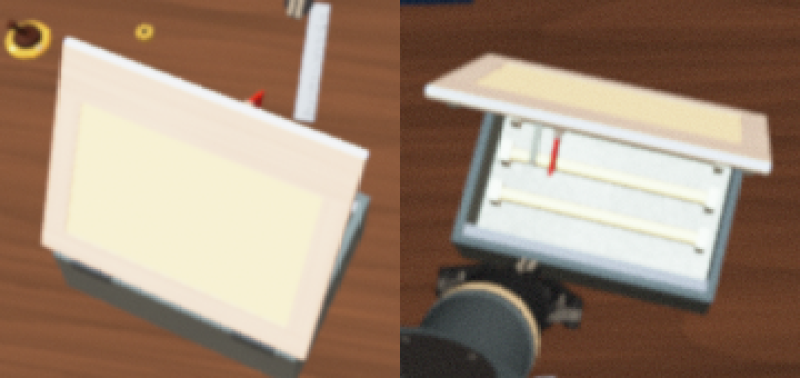

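Touch-check: I'll come back to the lip further right, clear of the tongue, and feel whether the lid is at its stop.

Call:
step_arm(deltas=[[1, 0, -22, 0, 0, 0, 0], [1, -30, -22, 16, 0, 0, 0], [1, -60, -22, 32, 0, 0, 0], [1, -85, -22, 46, 0, 0, 0], [1, -97, -22, 52, 0, 0, 0], [1, -101, -22, 54, 0, 0, 0], [1, -101, -22, 54, 0, 0, 0]])

```text
time_s: 25.78
tcp_pos: [619.7, 14.4, 321.3]
eef_rot: [-3.139, 0.49, 2.886]
contact_force: [-0.9, 0.0, 0.4]
width: -0.2
gripper_force: 0.0
```

Call:
step_arm(deltas=[[1, -2, 0, 1, 0, 0, 0], [1, -4, 0, 2, 0, 0, 0], [1, -6, 0, 3, 0, 0, 0], [1, -8, 0, 4, 0, 0, 0]])

```text
time_s: 26.28
tcp_pos: [628.8, 11.6, 321.7]
eef_rot: [-3.139, 0.491, 2.886]
contact_force: [-0.4, 0.6, -0.6]
width: -0.2
gripper_force: 0.0
```

```bash
python3 box.py
```

```text
t 26.27 box [-42.5  10.6 321.7] F box [-0.5  0.5 -0.6] M [0.13 0.5  0.04]
tool axes in box (cols x,y,z)
 [[-0.882  0.     0.471]
 [-0.001  1.    -0.003]
 [-0.471 -0.003 -0.882]]
```

No contact yet at -42.5, so I'll go on gently.

Call:
step_arm(deltas=[[1, -1.8, 0, 0.9, 0, 0, 0], [1, -3.5, 0, 1.9, 0, 0, 0], [1, -5.3, 0, 2.8, 0, 0, 0], [1, -7, 0, 3.7, 0, 0, 0]])

```text
time_s: 26.78
tcp_pos: [636.2, 9.8, 321.5]
eef_rot: [-3.139, 0.49, 2.886]
contact_force: [-4.3, 1.8, 0.8]
width: -0.2
gripper_force: 1.8
```

Call:
step_arm(deltas=[[1, -1.3, 0, 0.7, 0, 0, 0], [1, -2.6, 0, 1.4, 0, 0, 0], [1, -2.6, 0, 1.4, 0, 0, 0]])

```text
time_s: 27.15
tcp_pos: [639.4, 8.9, 321.6]
eef_rot: [-3.139, 0.491, 2.885]
contact_force: [-2.5, 1.2, -1.0]
width: -0.2
gripper_force: 1.1
```

```bash
python3 box.py
```

```text
t 27.15 box [-31.5  10.6 321.6] F box [-2.7  0.5 -1. ] M [0.36 0.9  0.07]
tool axes in box (cols x,y,z)
 [[-0.882  0.     0.471]
 [-0.001  1.    -0.002]
 [-0.471 -0.002 -0.882]]
```

Call:
step_arm(deltas=[[1, -1.5, 0, 0.7, 0, 0, 0], [1, -3, 0, 1.4, 0, 0, 0], [1, -4.5, 0, 2, 0, 0, 0], [1, -4.5, 0, 2, 0, 0, 0]])

```text
time_s: 27.65
tcp_pos: [644.2, 7.5, 322.0]
eef_rot: [-3.139, 0.491, 2.885]
contact_force: [-2.0, 1.1, -0.4]
width: -0.0
gripper_force: 1.1
```

```bash
python3 box.py
```

```text
t 27.65 box [-26.5  10.5 322. ] F box [-2.2  0.5 -0.4] M [0.25 0.89 0.03]
tool axes in box (cols x,y,z)
 [[-0.882  0.001  0.471]
 [-0.001  1.    -0.002]
 [-0.471 -0.002 -0.882]]
```

Call:
step_arm(deltas=[[1, -1.5, 0, 0.7, 0, 0, 0], [1, -3, 0, 1.4, 0, 0, 0], [1, -4.5, 0, 2, 0, 0, 0], [1, -4.5, 0, 2, 0, 0, 0]])

```text
time_s: 28.15
tcp_pos: [646.8, 7.1, 321.2]
eef_rot: [-3.137, 0.487, 2.887]
contact_force: [-13.8, 2.4, 2.5]
width: -0.1
gripper_force: 6.4
```

```bash
python3 box.py
```

```text
t 28.15 box [-24.   10.8 321.2] F box [-14.   -1.2   2.5] M [ 0.56  3.12 -0.11]
tool axes in box (cols x,y,z)
 [[-0.884 -0.001  0.468]
 [-0.002  1.    -0.003]
 [-0.468 -0.004 -0.884]]
```

Now it is at the stop. I'll retreat along the contact normal and look.

Call:
step_arm(deltas=[[1, 2, 0, 0, 0, 0, 0], [1, 4, 0, 0, 0, 0, 0], [1, 10, 0, 0, 0, 0, 0], [1, 25, 0, 0, 0, 0, 0], [1, 50, 0, -20, 0, 0, 0], [1, 85, 0, -45, 0, 0, 0], [1, 115, 0, -62, 0, 0, 0], [1, 115, 0, -62, 0, 0, 0]])

```text
time_s: 29.15
tcp_pos: [521.0, 40.2, 323.4]
eef_rot: [-3.136, 0.493, 2.888]
contact_force: [1.3, -0.4, 0.4]
width: 0.1
gripper_force: 0.0
```

```bash
python3 box.py
python3 - <<'E'
from h import *; from cell import env
t=env.read_camera("top"); s=env.read_camera("scene")
cv2.imwrite("pics/endd.png",np.hstack([cv2.resize(s["pixels"][180:350,200:380],(400,378),interpolation=3),cv2.resize(t["pixels"][100:270,240:420],(400,378),interpolation=3)])[:,:,::-1])
a=load("top0")
def diff(x,y): return (cv2.absdiff(x,y).max(2)>60).astype(np.uint8)
d=cv2.morphologyEx(diff(a["pixels"],t["pixels"]),2,np.ones((3,3),np.uint8))
print([r.tolist() for r in cv2.connectedComponentsWithStats(d)[2][1:] if r[4]>8])
E
```

```text
t 29.15 box [-154.    10.8  323.4] F box [ 1.3 -0.1  0.4] M [0.09 0.4  0.02]
tool axes in box (cols x,y,z)
 [[-0.881 -0.001  0.473]
 [-0.003  1.    -0.004]
 [-0.473 -0.005 -0.881]]
[[250, 124, 160, 129, 5106], [278, 125, 124, 38, 1027], [306, 130, 89, 22, 271], [308, 150, 8, 21, 80], [396, 150, 3, 3, 9], [286, 172, 3, 3, 9], [299, 269, 14, 79, 808], [468, 285, 5, 4, 19], [241, 290, 33, 34, 356], [278, 291, 22, 14, 142], [280, 303, 13, 13, 102], [217, 304, 7, 13, 71], [290, 309, 10, 16, 110], [315, 324, 5, 3, 15], [297, 326, 4, 9, 28], [315, 329, 71, 75, 1522], [326, 333, 3, 3, 9], [257, 345, 12, 11, 64], [262, 358, 15, 7, 49], [628, 368, 12, 10, 79], [319, 407, 17, 16, 142], [356, 409, 25, 51, 790], [336, 428, 18, 9, 63], [327, 448, 10, 11, 55], [455, 449, 3, 3, 9], [459, 449, 3, 3, 9], [289, 453, 16, 21, 107], [576, 461, 3, 3, 9], [589, 460, 3, 4, 12], [594, 460, 46, 12, 382], [329, 463, 20, 17, 120], [574, 463, 9, 8, 38], [561, 465, 11, 7, 45], [584, 467, 4, 3, 12], [478, 473, 3, 3, 9], [415, 475, 6, 5, 17], [467, 475, 3, 3, 9], [492, 475, 15, 5, 59], [526, 475, 3, 3, 9], [519, 476, 4, 4, 14], [597, 476, 5, 3, 15], [614, 476, 3, 3, 9], [627, 476, 10, 4, 32]]
```

View pics/endd.png

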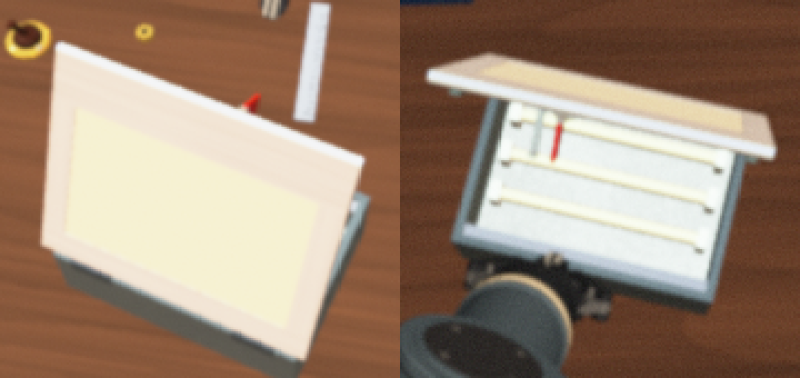

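The lid's edge is now further back (top-crop corners (427,72) and (775,155), about 1.09 rad). The switch is off, the ruler and nut have not moved, and the arm is clear.

```bash
python3 -c "
from cell import env
print(env.job_done())"
```

```text
the job is handed in; nothing more can be done
None
```

I flipped the switch to off, pushed the catch aside and opened the lid to its stop (about 1.09 rad by camera), then handed the job in. The measured force peaked at about 19 N; I checked only the ruler and nut in the final picture, both unmoved, and no verdict came back.

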